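# Close up the row in the pin-block case

## Task

Open the lid of the grey case until it leans on its stop and stays there. Then slide the loose drilled wooden block along its channel, without ramming, until it butts flush against the other drilled wooden block, which stands at one end of the channel. Leave that end block, the steel spacer and the things on the bench where they are.

Things in the scene. Friction and masses are not known exactly. Their poses are not given: they have to be found in the camera images.
- case: Grey steel case fixed to the bench, 150 (x) x 310 (y) x 48 mm high, walls and floor 5 mm. Origin: centre of its underside; z up, x towards the hinge, y along it. Along the hinge wall runs the blocks' channel: case x 26 to 70 mm, y -150 to 150 mm, floor 5 mm above the bench, bounded in front by a rail 5 mm thick with its top 23 mm above the bench. Pins in front play no part.
- lid (a joint): Hinge angle of the lid (0.4 kg, 6 mm thick): 0 shut, 1.68 rad on its stop, 6 degrees past upright; let go earlier it falls shut. Inside it a wooden rack (270 mm long, 36 mm thick, 60 to 130 mm from the hinge) overhangs the channel when the lid is open, 60 mm above the rim: no room for an upright gripper, so lean the tool's top 30 to 45 degrees away from the lid (to case -x).
- lid_handle (a point): Middle of the lid's handle: round steel bar parallel to the hinge, 110 mm long, 11 mm thick, 45 mm out in front of the lid's front edge and in the lid's plane, 195 mm from the hinge. Moves with the lid. Can be pinched from above; the bar turns between the fingers as the lid swings.
- lid_hinge (a point): Point on the hinge axis, 48.5 mm above the bench, at the middle of the lid's rear edge; the axis is parallel to the case's y.
- loose_block: The loose block: medium-brown drilled wooden block, 38 mm wide (its x) x 60 mm long (its y) x 34 mm high, 3 x 4 dark holes in its top, about 0.2 kg. It lies in the channel on its own, with a gap of at least 35 mm on either side. Origin: centre of its underside.
- end_block: The neighbour: drilled wooden block of the same wood, width (38 mm) and height (34 mm), but 50 mm long (its y). It stands against one end wall of the channel, at either end. Origin: centre of its underside.
- spacer: Plain steel weight at the other end of the channel: 38 x 50 mm (its x, y), 22 mm high with a round knob 20 mm wide and 10 mm high on top. Not to be butted against. Origin: centre of its underside.
- pin_bin: Bystander: open blue plastic bin, 150 x 110 x 65 mm, with steel pins, on the bench. Origin: centre of its underside.
- driver: Bystander: screwdriver with a wooden handle lying on the bench along its x. Origin: under its middle.
- spare_stack: Bystander: two drilled wooden blocks joined in a stack, 100 x 70 x 56 mm, on the bench. Origin: centre of its underside.

How it is judged:
By the outcome, as a careful person would: the job done as asked, in the order asked, and still so for the second after the job is handed in, with the robot touching nothing.
It also fails if it takes over 58 s, if anything falls off the work surface, if the arm or the gripper's body presses on something with over 40 N, if the wrist force passes 120 N, or if a joint passes its speed limit or range.

## Robot

A 6-joint arm with a two-finger parallel gripper is mounted at the origin on the work surface. World frame = base frame: x ahead of the robot, y to its left, z up, the work surface at z = 0. Lengths are in m, angles in degrees, forces in N, time in s.
With the tool pointing down it reaches from about 0.25 to 0.725 m from the base axis. Payload 9.7 kg.
Tool frame: the origin (TCP) lies midway between the tips of the shut fingers; the grasp point (between the pads) lies 19 mm behind it; z points along the fingers, y is the line along which they close (so a half turn about z gives the same grasp; the last joint's range is limited). The gripper opens to 85 mm and grips with 20 to 120 N. Pads are 22 mm wide; open, the fingers measure 114 mm over their backs; the gripper's body (76 mm by 85 mm) begins 54 mm behind the grasp point. The pads swing forward as they close: fully open they stand 13 mm farther back than shut.
Start: joints at [-71.448, 4.979, 10.078, 95.1, 0, 90], TCP at [0.175, -0.521, 0.231] pointing down, gripper open.
Joint ranges: [-179.16, 179.16], [-48.56, 103.87], [-65.8, 70.77], [-126.05, 130.52], [-82.76, 87.17], [-180, 180]. Speed limits (degrees/s): [127.2, 127.2, 147.25, 180, 180, 180].

## Interface

Orientations are given as a 3x3 rotation matrix whose columns are the frame's x, y, z axes.
In Python, from cell import readout, vision, r gives the robot as it stands.
- The arm moves only by the tool carry_out, never from a script. Its argument "moves" is one flat list of numbers, 5 for each row, row after row: the closure in counts, from 0 (fully open) to 255 (shut), then the shift along the tool's x, y, z as a fraction of full scale, then the turn about the tool's z as a fraction of full scale. A call has 1 to 10 rows; each row is the pose to reach, as a shift and turn from the pose commanded when the call began, along the tool's axes at that moment; what a row does not reach only later rows make up. Full scale, the value 1, is 120 mm for a shift and 120 degrees for a turn. A row lasts 1/8 s, in which the tool goes at most 62.5 mm and 10.7 degrees, less where a joint would pass 70% of its speed; a pose out of reach is approached as far as the arm can. A call with a number of a shift or a turn outside -1 to 1 is refused whole. A call with a gripper value outside its range is refused whole. The fingers move at their own pace and stop on an object; the grip force is fixed at half the most. Time passes only in rows, so rows that repeat a pose let the fingers close. It gives the time, the measured TCP pose, the force, the opening and the grip force at its end, in the units of the state.
- readout.observe(): the state, without advancing time (a new reading comes with each control period).
- vision.snapshot(name): name is "scene" or "top"; returns a dict with "frame" (420x560x3 uint8, red, green, blue), "range_z" (420x560 float32, m along the optical axis (not along the pixel's ray), 0 where there is no reading), "K" (3x3 intrinsics, pixels), "k1" (the pictures are not rectified: a ray, as slopes to the right and down, at radius r is drawn at 1 + k1 r^2 times it, then the intrinsics apply), "R" (3x3) and "t" (3): a world point X has camera coordinates R X + t. Camera axes: x right, y down, z forward; pixel columns grow to the right and rows downward; lengths in m; the calibration is good to about 2 mm. A picture is of the moment at which its call begins.
- r.sign_off(): hands the job in; it is judged then, once.
The state is a dict: "clock": time; "qpos": joint angles; "dq": joint speeds; "joint_torque": joint torques, N m; "ee_pos": TCP position; "eef_rot": TCP orientation; "force": force on the tool from outside, world axes, zero at the start; "ft_torque": the same for the moment, N m; "finger_gap": opening from 0.0 (shut) to 1.0 (fully open); "grip_force": force on a finger pad.
Only numpy, scipy, OpenCV 4.12 (cv2) and the standard library are available. Lean on these libraries where they do the work, as an engineer would, in place of code of your own. Each camera call takes 0.05 s, during which the arm holds its last target. There are 200 camera calls.

## Working session

There is one attempt and no reset: what is moved stays moved. The work goes in short steps, Python scripts to look and compute and a tool call to move; the robot and the scene stay as the last step left them, time stands still between calls to the robot, and variables do not carry over. Pictures are saved under pics/ and viewed, at most 10 in all, crops included, and the job is handed in when it is done.

Besides the shell and the picture viewer there is one more tool, called by a JSON object that holds its "name" and its "arguments". carry_out: Moves the arm, as the interface text tells. Its arguments: {"type":"object","properties":{"moves":{"type":"array"}},"required":["moves"]}

```bash
mkdir -p pics; ls
python3 - <<'E'
from cell import readout, vision, r
import cv2, numpy as np
s=readout.observe(); print(s)
for n in("scene","top"):
    v=vision.snapshot(n); np.savez(f'pics/{n}0.npz',**v); cv2.imwrite(f'pics/{n}0.png',v['frame'][:,:,::-1])
    print(n,v['K'],v['k1'],v['R'],v['t'])
E
```

```text
pics
{'clock': 0.0, 'qpos': array([-7.14476821e+01,  5.00990201e+00,  1.00335112e+01,  9.50996534e+01,
       -1.07909106e-03,  8.99993187e+01]), 'dq': array([-0.06354305, -0.03643612,  0.03559361,  0.04069958, -0.06698619,
       -0.13350546]), 'joint_torque': array([ 2.94137899e-03, -5.20390785e+01,  4.64808333e+01,  1.62711809e-02,
        3.01927366e-05,  1.83520228e-05]), 'ee_pos': array([ 0.17491315, -0.52119515,  0.23058612]), 'eef_rot': array([[ 9.48029731e-01,  3.18181450e-01, -4.40137302e-04],
       [ 3.18181753e-01, -9.48028904e-01,  1.25225714e-03],
       [-1.88178929e-05, -1.32722066e-03, -9.99999119e-01]]), 'force': array([ 0.80727001, -0.17457996, -0.65584489]), 'ft_torque': array([-0.06415042, -0.03998696, -0.02559912]), 'grip_force': 0.0, 'finger_gap': 1.000708222278392}
scene [[497.08779165   0.         274.7474774 ]
 [  0.         497.08779165 208.65720043]
 [  0.           0.           1.        ]] 0.038660939445006176 [[ 0.68778061  0.72559358 -0.02172074]
 [ 0.41438265 -0.41700379 -0.80894676]
 [-0.5960242   0.5473772  -0.58748051]] [-0.41755255 -0.16751327  1.60615328]
top [[394.12308152   0.         276.71328061]
 [  0.         394.12308152 204.73574297]
 [  0.           0.           1.        ]] -0.0064351497430489586 [[ 0.02725805 -0.99956324 -0.01141617]
 [-0.99219246 -0.02566313 -0.12204722]
 [ 0.12170094  0.0146538  -0.99245864]] [0.01036789 0.56431447 1.07105059]
```

View pics/scene0.png

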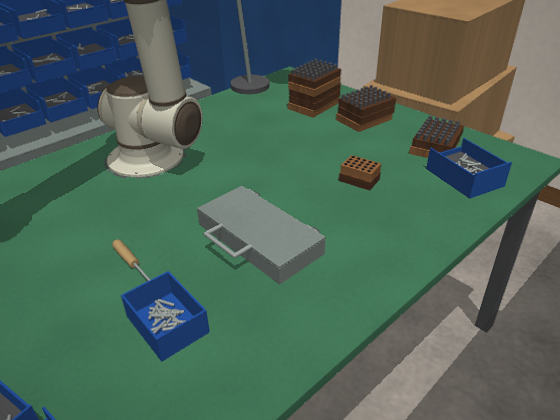

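View pics/top0.png

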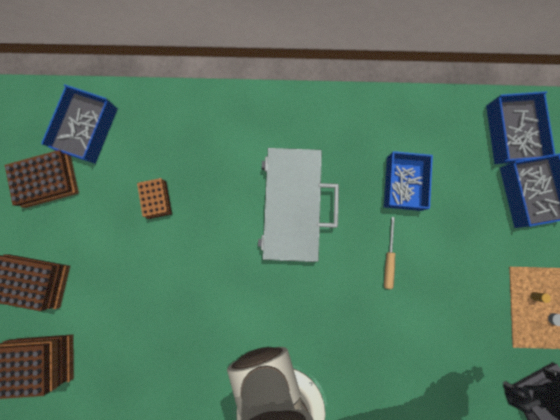

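Scene and top both show the grey case ahead of the robot. In the top view the lid spans about cols 265–322, rows 149–262, the handle is at about (328,205) on the −y side, and the hinge is at about col 265. The bin at (408,182) and the driver at (390,255) stand beyond the handle.

```bash
cat > h.py <<'E'
import numpy as np, cv2
def rays(v,uv):
    uv=np.asarray(uv,float).reshape(-1,2); K=v['K']; d=(uv-[K[0,2],K[1,2]])/[K[0,0],K[1,1]]
    u=d.copy()
    for _ in range(8): u=d/(1+float(v['k1'])*(u**2).sum(1,keepdims=True))
    return np.c_[u,np.ones(len(u))]
def onplane(v,uv,z):
    R,t=v['R'],v['t']; d=rays(v,uv)@R; c=-R.T@t
    return c+d*((z-c[2])/d[:,2])[:,None]
def cloud(v):
    h,w=v['range_z'].shape; g=np.stack(np.meshgrid(np.arange(w),np.arange(h)),-1)
    p=rays(v,g)*v['range_z'].reshape(-1,1)
    return ((p-v['t'])@v['R']).reshape(h,w,3)
E
python3 - <<'E'
from h import *
for n in("top","scene"):
    v=dict(np.load(f'pics/{n}0.npz')); P=cloud(v); f=v['frame'].astype(int)
    sat=f.max(2)-f.min(2)
    m=((sat<28)&(f.max(2)>90)&(P[...,2]>.03)&(P[...,2]<.08)&(v['range_z']>0)&(P[...,0]>.2)&(P[...,0]<.8)&(abs(P[...,1])<.3)).astype(np.uint8)
    k,l,st,c=cv2.connectedComponentsWithStats(m); i=1+st[1:,4].argmax(); print(n,st[i])
    o=cv2.morphologyEx((l==i).astype(np.uint8),cv2.MORPH_OPEN,np.ones((9,9)))
    q=P[o>0]; print('lid z med',np.median(q[:,2]))
    hi=q[abs(q[:,2]-np.median(q[:,2]))<.006]
    print('lid rect(cloud)',cv2.minAreaRect(hi[:,:2].astype(np.float32)*1000))
    cs,_=cv2.findContours(o,0,2); c=max(cs,key=cv2.contourArea).reshape(-1,2)
    pl=onplane(v,c,.0515)[:,:2]; rr=cv2.minAreaRect(pl.astype(np.float32)*1000); print('rect plane',rr,cv2.boxPoints(rr))
    h=P[(l==i)&(cv2.dilate(o,np.ones((7,7)))==0)]; h=h[h[:,1]<np.percentile(q[:,1],1)-.01]; 
    print('handle n',len(h),'z',np.median(h[:,2]) if len(h) else 0, h.min(0) if len(h) else 0,h.max(0) if len(h) else 0)
    hb=h[h[:,1]<h[:,1].min()+.012]; print('bar',hb.mean(0),cv2.minAreaRect(hb[:,:2].astype(np.float32)*1000),len(hb))
E
```

```text
top [ 258  148   80  113 6419]
lid z med 0.05423989868889387
lid rect(cloud) ((566.8497924804688, -13.626747131347656), (157.06784057617188, 309.28533935546875), 89.149658203125)
rect plane ((567.0869140625, -13.881683349609375), (157.6621551513672, 310.002685546875), 89.57361602783203) [[411.50323 -91.5571 ]
 [721.4973  -93.86406]
 [722.6706   63.79373]
 [412.6765   66.10069]]
handle n 259 z 0.05549543478823375 [ 0.5059459  -0.14157866  0.04930168] [ 0.62601982 -0.10010257  0.06058148]
bar [ 0.56394077 -0.13625971  0.05562206] ((565.2286376953125, -136.5492706298828), (11.823750495910645, 117.31426239013672), 89.08212280273438) 175
scene [ 197  186  128   84 5189]
lid z med 0.054490739335885136
lid rect(cloud) ((568.4061279296875, -18.96551513671875), (313.85369873046875, 160.74551391601562), 0.7808674573898315)
rect plane ((567.4320678710938, -16.674781799316406), (315.42919921875, 161.85064697265625), 0.29979294538497925) [[409.29623   63.424217]
 [410.14304  -98.42422 ]
 [725.5679   -96.77378 ]
 [724.72107   65.07465 ]]
handle n 274 z 0.055559263168954154 [ 0.50724658 -0.14482837  0.0483989 ] [ 0.62764367 -0.10724489  0.06053427]
bar [ 0.57252497 -0.13958671  0.05505463] ((567.1525268554688, -138.84877014160156), (11.822586059570312, 118.4332504272461), 89.90087127685547) 194
```

{"name": "carry_out", "arguments": {"moves": [130, 0.5, -0.5, 0, 0.08, 130, 1, -1, 0, 0.155, 130, 1, -1, 0, 0.155, 130, 1, -1, 0, 0.155, 130, 1, -1, 0, 0.155]}}

```text
clock: 0.72
ee_pos: [0.2506, -0.3697, 0.2312]
eef_rot: [[1.0, -0.0, -0.0], [-0.0, -1.0, -0.0], [-0.0, 0.0, -1.0]]
force: [0.3, -0.5, 0.2]
finger_gap: 0.492
grip_force: 0.0
```

{"name": "carry_out", "arguments": {"moves": [130, 0.5, -0.4, 0, 0, 130, 1, -0.8, 0, 0, 130, 1, -0.8, 0, 0, 130, 1, -0.8, 0, 0]}}

```text
clock: 1.23
ee_pos: [0.3716, -0.2735, 0.2306]
eef_rot: [[1.0, 0.001, -0.001], [0.001, -1.0, 0.001], [-0.001, -0.001, -1.0]]
force: [1.0, 0.0, 0.6]
finger_gap: 0.49
grip_force: 0.0
```

{"name": "carry_out", "arguments": {"moves": [130, 0.5, -0.4, 0.2, 0, 130, 1, -0.8, 0.4, 0, 130, 1, -0.8, 0.4, 0, 130, 1, -0.8, 0.4, 0]}}

```text
clock: 1.72
ee_pos: [0.4911, -0.1778, 0.1814]
eef_rot: [[1.0, 0.0, -0.003], [0.0, -1.0, 0.001], [-0.003, -0.001, -1.0]]
force: [-0.7, -0.4, -0.4]
finger_gap: 0.485
grip_force: 0.0
```

{"name": "carry_out", "arguments": {"moves": [130, 0.63, -0.34, 0.3, 0, 130, 0.63, -0.34, 0.65, 0, 130, 0.63, -0.34, 0.65, 0, 130, 0.63, -0.34, 0.65, 0]}}

```text
clock: 2.22
ee_pos: [0.5659, -0.1386, 0.1065]
eef_rot: [[1.0, -0.003, 0.0], [-0.003, -1.0, -0.0], [0.0, 0.0, -1.0]]
force: [-0.5, -0.1, 0.4]
finger_gap: 0.494
grip_force: 0.0
```

Run:
```python
from cell import readout, vision
from h import *
for n in("scene","top"):
    v=vision.snapshot(n); np.savez(f'pics/{n}1.npz',**v)
    if n=='scene': cv2.imwrite('pics/s1.png',cv2.resize(v['frame'][100:300,130:390,::-1],None,fx=3,fy=3,interpolation=cv2.INTER_CUBIC))
```

```text
(no output)
```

View pics/s1.png

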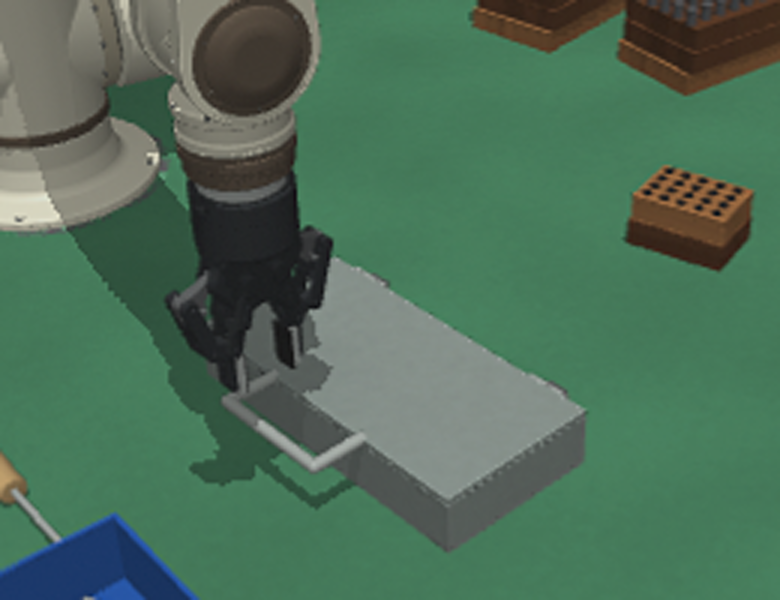

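The picture shows the gripper half open above the handle bar (bar from about crop (225,400) to (315,465)), with the fingers straddling it. I'm descending and pinching.

{"name": "carry_out", "arguments": {"moves": [130, 0, 0, 0.2, 0, 130, 0, 0, 0.4, 0, 130, 0, 0, 0.6, 0, 130, 0, 0, 0.6, 0, 255, 0, 0, 0.6, 0, 255, 0, 0, 0.6, 0, 255, 0, 0, 0.6, 0, 255, 0, 0, 0.6, 0, 255, 0, 0, 0.6, 0]}}

```text
clock: 3.45
ee_pos: [0.5672, -0.1377, 0.0353]
eef_rot: [[1.0, -0.001, 0.003], [-0.001, -1.0, -0.002], [0.003, 0.002, -1.0]]
force: [-1.8, -2.2, 5.6]
finger_gap: 0.104
grip_force: 58.5
```

{"name": "carry_out", "arguments": {"moves": [255, 0, -0.004, -0.113, 0, 255, 0, -0.02, -0.254, 0, 255, 0, -0.048, -0.393, 0, 255, 0, -0.088, -0.529, 0, 255, 0, -0.141, -0.661, 0, 255, 0, -0.203, -0.788, 0, 255, 0, -0.278, -0.908, 0, 255, 0, -0.278, -0.908, 0]}}

```text
clock: 4.45
ee_pos: [0.5676, -0.1041, 0.1447]
eef_rot: [[1.0, -0.001, 0.004], [-0.001, -1.0, -0.002], [0.004, 0.002, -1.0]]
force: [4.1, -8.4, 2.7]
finger_gap: 0.105
grip_force: 59.4
```

{"name": "carry_out", "arguments": {"moves": [255, 0, -0.085, -0.114, 0, 255, 0, -0.178, -0.221, 0, 255, 0, -0.282, -0.318, 0, 255, 0, -0.392, -0.407, 0, 255, 0, -0.511, -0.484, 0, 255, 0, -0.635, -0.553, 0, 255, 0, -0.765, -0.608, 0, 255, 0, -0.765, -0.608, 0]}}

```text
clock: 5.45
ee_pos: [0.568, -0.012, 0.2184]
eef_rot: [[1.0, -0.001, 0.006], [-0.001, -1.0, -0.002], [0.006, 0.002, -1.0]]
force: [4.7, -6.7, 14.0]
finger_gap: 0.098
grip_force: 62.0
```

{"name": "carry_out", "arguments": {"moves": [255, 0, -0.135, -0.045, 0, 255, 0, -0.272, -0.078, 0, 255, 0, -0.412, -0.099, 0, 255, 0, -0.526, -0.107, 0, 255, 0, -0.61, -0.107, 0, 255, 0, -0.68, -0.105, 0, 255, 0, -0.724, -0.102, 0, 255, 0, -0.745, -0.1, 0, 255, 0, -0.745, -0.1, 0]}}

```text
clock: 6.58
ee_pos: [0.5687, 0.0402, 0.2306]
eef_rot: [[0.998, 0.057, 0.002], [0.057, -0.998, 0.027], [0.003, -0.027, -1.0]]
force: [-4.2, -3.1, 19.5]
finger_gap: 0.105
grip_force: 67.0
```

Run:
```python
from cell import readout, vision
from h import *
np.set_printoptions(precision=3,suppress=True)
s=readout.observe(); print(s)
v=vision.snapshot("scene"); cv2.imwrite('pics/s2.png',cv2.resize(v['frame'][60:300,130:390,::-1],None,fx=2.4,fy=2.4,interpolation=cv2.INTER_CUBIC))
```

```text
{'clock': 6.575, 'qpos': array([  3.265,   7.563,  12.803,  95.051,   1.551, 179.974]), 'dq': array([-0.058, -0.06 ,  0.006,  0.003,  0.101,  0.034]), 'joint_torque': array([  2.447, -43.385,  37.97 ,  -1.726,   1.044,  -0.694]), 'ee_pos': array([0.569, 0.04 , 0.231]), 'eef_rot': array([[ 0.998,  0.057,  0.002],
       [ 0.057, -0.998,  0.027],
       [ 0.003, -0.027, -1.   ]]), 'force': array([-4.223, -3.074, 19.512]), 'ft_torque': array([-0.884,  0.703, -0.711]), 'grip_force': 66.98240518569946, 'finger_gap': 0.10481655083181715}
```

View pics/s2.png

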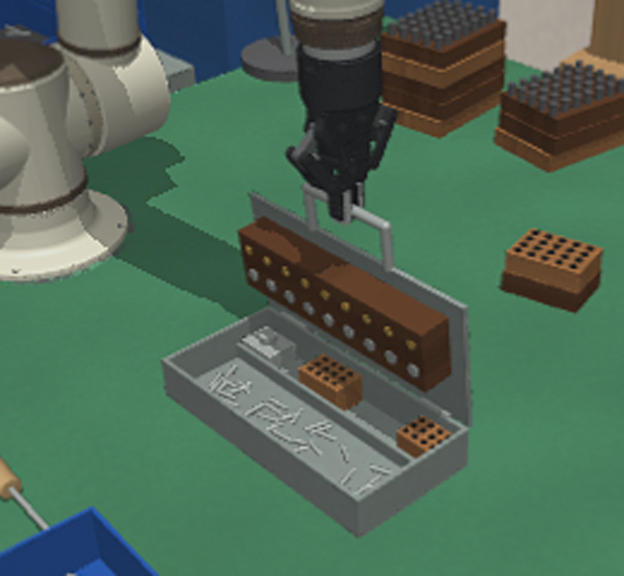

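The case is open: the spacer is at the robot-side end (crop ≈(268,345)), the loose block near (330,378), and the short end block at the far end (425,435). q6 has hit its 180° limit, so I'll loosen the grip to cage the bar and let the yaw follow.

{"name": "carry_out", "arguments": {"moves": [218, 0, 0, 0, -0.02, 218, 0, -0.05, 0, -0.03, 218, 0, -0.1, 0, -0.03, 218, 0, -0.1, 0, -0.03]}}

```text
clock: 7.12
ee_pos: [0.5686, 0.0531, 0.2288]
eef_rot: [[0.993, 0.121, 0.0], [0.121, -0.992, 0.028], [0.004, -0.028, -1.0]]
force: [2.9, -1.1, 6.9]
finger_gap: 0.141
grip_force: 8.0
```

{"name": "carry_out", "arguments": {"moves": [218, 0.01, -0.06, 0, -0.01, 218, 0.015, -0.12, 0, -0.02, 218, 0.02, -0.16, 0, -0.025, 218, 0.02, -0.19, 0, -0.025, 218, 0.03, -0.22, 0, -0.025, 218, 0.03, -0.22, 0, -0.025]}}

```text
clock: 7.88
ee_pos: [0.5685, 0.0796, 0.228]
eef_rot: [[0.985, 0.173, -0.002], [0.173, -0.984, 0.028], [0.002, -0.028, -1.0]]
force: [5.5, 0.3, 0.9]
finger_gap: 0.15
grip_force: 19.1
```

{"name": "carry_out", "arguments": {"moves": [190, 0, -0.03, 0, 0, 190, 0, -0.03, 0, 0, 170, 0, -0.03, 0, 0, 170, 0, -0.03, 0, 0, 170, 0, -0.03, 0, 0]}}

```text
clock: 8.5
ee_pos: [0.5677, 0.0828, 0.2284]
eef_rot: [[0.985, 0.173, -0.002], [0.173, -0.985, 0.028], [0.002, -0.028, -1.0]]
force: [0.8, -0.7, 0.1]
finger_gap: 0.334
grip_force: 0.0
```

Run:
```python
from cell import readout, vision
from h import *
np.set_printoptions(precision=3,suppress=True)
s=readout.observe(); print(s['force'],s['finger_gap'],s['ee_pos'])
v=vision.snapshot("scene"); np.savez('pics/scene3.npz',**v)
cv2.imwrite('pics/s3.png',cv2.resize(v['frame'][60:300,130:390,::-1],None,fx=2.4,fy=2.4,interpolation=cv2.INTER_CUBIC))
P=cloud(v); f=v['frame'].astype(int); g=(f.max(2)-f.min(2)<28)&(f.max(2)>80)&(v['range_z']>0)
for z0 in(.19,.195,.2,.22,.23,.24):
  m=g&(abs(P[...,2]-z0)<.004)&(P[...,0]>.42)&(P[...,0]<.72)&(P[...,1]>0)&(P[...,1]<.15); q=P[m]; print(z0,len(q),np.median(q,0) if len(q) else '')
```

```text
[ 0.764 -0.738  0.117] 0.3336720765924642 [0.568 0.083 0.228]
0.19 193 [0.631 0.073 0.19 ]
0.195 257 [0.612 0.074 0.196]
0.2 155 [0.595 0.075 0.197]
0.22 30 [0.518 0.077 0.219]
0.23 35 [0.578 0.075 0.23 ]
0.24 67 [0.591 0.077 0.241]
```

View pics/s3.png

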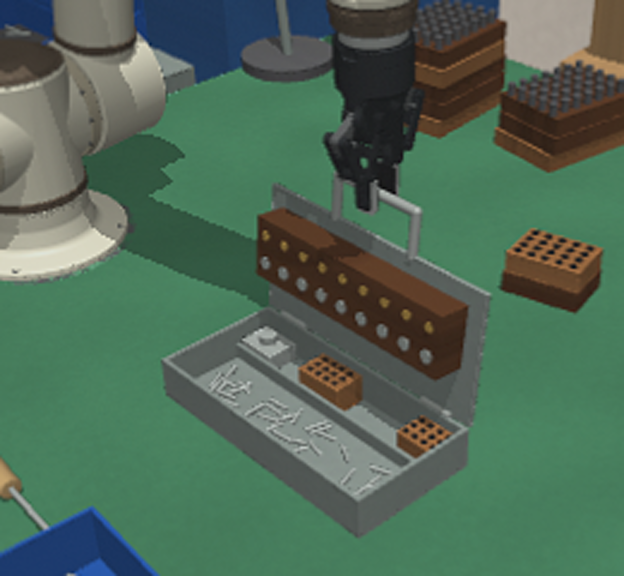

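The lid now leans at y≈0.075 at z≈0.2, with grip force 0, so it is on its stop. In the crop the spacer is at (265,345), the loose block at (330,378) and the end block at (425,433). The unreachable-pose clamping also tilted the tool and the tilt persisted, so I can use over-reach to get the lean. First I'll rise clear and locate the blocks.

{"name": "carry_out", "arguments": {"moves": [100, 0, 0, 0, 0, 60, 0, 0, 0, 0, 60, 0, 0, -0.4, 0, 60, 0, 0, -0.8, 0, 60, 0, 0, -1, 0, 60, 0, 0, -1, 0]}}

```text
clock: 9.3
ee_pos: [0.5685, 0.0795, 0.3501]
eef_rot: [[0.985, 0.173, 0.001], [0.173, -0.985, 0.028], [0.006, -0.028, -1.0]]
force: [0.8, -0.1, -0.1]
finger_gap: 0.768
grip_force: 0.0
```

Run:
```python
from cell import readout, vision
from h import *
np.set_printoptions(precision=4,suppress=True)
v=dict(np.load('pics/scene3.npz'))
print('lamp base',onplane(v,[[250,85]],0))
v=vision.snapshot("scene"); P=cloud(v); np.savez('pics/scene4.npz',**v)
hsv=cv2.cvtColor(v['frame'],cv2.COLOR_RGB2HSV)
far=(P[...,1]>.35)&(P[...,2]>.03)&(v['range_z']>0)&(P[...,0]>-.3)&(P[...,0]<.8)&(P[...,1]<1.1)
print('far things max z', [ (x0,round(float(P[far&(abs(P[...,0]-x0)<.1)][:,2].max()),3)) for x0 in(-.2,0,.2,.4,.6) if (far&(abs(P[...,0]-x0)<.1)).any()])
f=v['frame'].astype(int)
br=((f[...,0]-f[...,2]>35)&(P[...,2]>.012)&(P[...,2]<.06)&(P[...,0]>.4)&(P[...,0]<.74)&(P[...,1]>0)&(P[...,1]<.07)).astype(np.uint8)
n,l,st,c=cv2.connectedComponentsWithStats(cv2.morphologyEx(br,cv2.MORPH_CLOSE,np.ones((3,3))))
for i in range(1,n):
  if st[i,4]>60:
    q=P[(l==i)&(P[...,2]>.034)]; print(st[i],'top',np.median(q[:,2]),np.percentile(q,[1,99],axis=0))
g=(f.max(2)-f.min(2)<28)&(P[...,2]>.022)&(P[...,2]<.044)&(P[...,0]>.425)&(P[...,0]<.56)&(P[...,1]>.012)&(P[...,1]<.05)
q=P[g]; print('spacer',len(q),np.percentile(q,[2,50,98],axis=0))
```

```text
lamp base [[-0.2047  0.6277  0.    ]]
far things max z [(-0.2, 0.33), (0, 0.153), (0.2, 0.154), (0.4, 0.1), (0.6, 0.073)]
[254 207  27  23 368] top 0.03886994352776157 [[ 0.5168 -0.4167  0.0344]
 [ 1.0563  0.0494  0.5344]]
[296 233  22  18 227] top 0.03933095133255542 [[0.6686 0.0084 0.0345]
 [0.7089 0.0477 0.0421]]
spacer 175 [[0.4269 0.0124 0.0227]
 [0.4555 0.0282 0.0279]
 [0.5533 0.0487 0.0409]]
```

{"name": "carry_out", "arguments": {"moves": [255, 0, 0, 0, -0.08, 255, -0.2, -0.2, 0, -0.17, 255, -0.4, -0.4, 0, -0.255, 255, -0.6, -0.6, 0, -0.34, 255, -0.8, -0.8, 0, -0.425, 255, -1, -1, 0, -0.51, 255, -1, -1, 0, -0.6, 255, -1, -1, 0, -0.68, 255, -1, -1, 0, -0.765, 255, -1, -1, 0, -0.85]}}

```text
clock: 10.6
ee_pos: [0.4288, 0.1769, 0.3498]
eef_rot: [[-0.379, 0.925, -0.004], [0.925, 0.379, 0.027], [0.027, 0.006, -1.0]]
force: [0.6, 0.9, 0.3]
finger_gap: -0.002
grip_force: 0.0
```

{"name": "carry_out", "arguments": {"moves": [255, 0.3, -0.2, 0, -0.08, 255, 0.6, -0.4, 0, -0.17, 255, 1, -0.7, 0, -0.255, 255, 1, -0.7, 0, -0.34, 255, 1, -0.7, 0, -0.425, 255, 1, -0.7, 0, -0.51, 255, 1, -0.7, 0, -0.564, 255, 1, -0.7, 0, -0.564]}}

```text
clock: 11.6
ee_pos: [0.3061, 0.2567, 0.3526]
eef_rot: [[-1.0, 0.007, -0.004], [0.007, 1.0, 0.027], [0.004, 0.027, -1.0]]
force: [0.2, 0.2, 0.2]
finger_gap: -0.003
grip_force: 0.0
```

{"name": "carry_out", "arguments": {"moves": [255, 0.4, 0.4, 0, 0, 255, 0.8, 0.8, 0, 0, 255, 1, 1, 0, 0, 255, 1, 1, 0, 0]}}

```text
clock: 12.1
ee_pos: [0.1852, 0.3789, 0.3563]
eef_rot: [[-1.0, 0.005, -0.004], [0.005, 1.0, 0.026], [0.004, 0.026, -1.0]]
force: [0.2, -0.4, 0.7]
finger_gap: -0.0
grip_force: 0.0
```

{"name": "carry_out", "arguments": {"moves": [255, 0.4, 0.4, 0, 0, 255, 0.8, 0.8, 0, 0, 255, 1, 1, 0, 0, 255, 1, 1, 0, 0]}}

```text
clock: 12.6
ee_pos: [0.0668, 0.4994, 0.3594]
eef_rot: [[-1.0, 0.006, -0.003], [0.006, 1.0, 0.025], [0.003, 0.025, -1.0]]
force: [0.2, -0.6, 0.0]
finger_gap: -0.003
grip_force: 0.0
```

{"name": "carry_out", "arguments": {"moves": [255, 0.1, 0.4, 0, 0, 255, 0.2, 0.8, 0, 0, 255, 0.3, 1, 0, 0, 255, 0.3, 1, 0, 0]}}

```text
clock: 13.1
ee_pos: [0.0336, 0.6191, 0.3628]
eef_rot: [[-1.0, 0.008, -0.002], [0.008, 1.0, 0.025], [0.003, 0.025, -1.0]]
force: [0.9, -1.4, 0.9]
finger_gap: -0.001
grip_force: 0.0
```

Run:
```python
from cell import readout
import numpy as np; np.set_printoptions(precision=2,suppress=True)
print(readout.observe()['qpos'])
```

```text
[ 86.79  20.51  43.82 111.89   0.21  87.26]
```

{"name": "carry_out", "arguments": {"moves": [255, 0, 0.3, 0, 0, 255, 0, 0.6, 0, 0, 255, 0, 1, 0, 0, 255, 0, 1, 0, 0]}}

```text
clock: 13.6
ee_pos: [0.0341, 0.7186, 0.3454]
eef_rot: [[-1.0, 0.009, -0.001], [0.009, 0.999, 0.045], [0.002, 0.045, -0.999]]
force: [0.2, 0.5, 0.3]
finger_gap: 0.001
grip_force: 0.0
```

Run:
```python
from cell import readout
import numpy as np; np.set_printoptions(precision=2,suppress=True)
print(readout.observe()['qpos'])
```

```text
[ 87.2   40.1   70.41 117.76   0.2   87.69]
```

{"name": "carry_out", "arguments": {"moves": [255, 0, 1, 0, 0, 255, 0, 1, 0, 0, 255, 0, 1, 0, 0, 255, 0, 1, 0, 0, 255, 0, 1, 0, 0, 255, 0, 1, 0, 0]}}

```text
clock: 14.35
ee_pos: [0.0308, 0.7801, 0.3105]
eef_rot: [[-1.0, 0.006, 0.001], [0.007, 0.993, 0.114], [-0.0, 0.114, -0.993]]
force: [0.2, 0.7, 0.0]
finger_gap: 0.003
grip_force: 0.0
```

Run:
```python
from cell import readout
import numpy as np; np.set_printoptions(precision=2,suppress=True)
print(readout.observe()['qpos'])
```

```text
[ 87.67  43.28  70.74 110.9    0.2   88.05]
```

{"name": "carry_out", "arguments": {"moves": [255, 0, 1, -0.7, 0, 255, 0, 1, -0.7, 0, 255, 0, 1, -0.7, 0, 255, 0, 1, -0.7, 0, 255, 0, 1, -0.7, 0, 255, 0, 1, -0.7, 0]}}

```text
clock: 15.1
ee_pos: [0.0281, 0.7959, 0.3275]
eef_rot: [[-1.0, 0.006, 0.003], [0.007, 0.985, 0.175], [-0.002, 0.175, -0.985]]
force: [0.4, 0.5, 0.3]
finger_gap: 0.0
grip_force: 0.0
```

{"name": "carry_out", "arguments": {"moves": [255, 0, 1, -0.7, 0, 255, 0, 1, -0.7, 0, 255, 0, 1, -0.7, 0, 255, 0, 1, -0.7, 0, 255, 0, 1, -0.7, 0, 255, 0, 1, -0.7, 0]}}

```text
clock: 15.85
ee_pos: [0.0256, 0.8082, 0.351]
eef_rot: [[-1.0, 0.006, 0.005], [0.007, 0.971, 0.238], [-0.004, 0.238, -0.971]]
force: [-1.1, 0.2, 0.2]
finger_gap: -0.0
grip_force: 0.0
```

Run:
```python
from cell import readout
import numpy as np; np.set_printoptions(precision=2,suppress=True)
print(readout.observe()['qpos'])
```

```text
[ 88.14  40.8   70.7  106.11   0.14  88.54]
```

{"name": "carry_out", "arguments": {"moves": [255, 0, 1, -1, 0, 255, 0, 1, -1, 0, 255, 0, 1, -1, 0, 255, 0, 1, -1, 0, 255, 0, 1, -1, 0]}}

```text
clock: 16.48
ee_pos: [0.0229, 0.799, 0.3981]
eef_rot: [[-1.0, 0.006, 0.007], [0.008, 0.954, 0.301], [-0.005, 0.301, -0.954]]
force: [0.5, 0.5, 0.4]
finger_gap: 0.002
grip_force: 0.0
```

{"name": "carry_out", "arguments": {"moves": [255, 0, 1, -1, 0, 255, 0, 1, -1, 0, 255, 0, 1, -1, 0, 255, 0, 1, -1, 0, 255, 0, 1, -1, 0]}}

```text
clock: 17.1
ee_pos: [0.0205, 0.7867, 0.4451]
eef_rot: [[-1.0, 0.005, 0.009], [0.008, 0.932, 0.362], [-0.006, 0.362, -0.932]]
force: [-0.1, 0.7, -0.2]
finger_gap: 0.0
grip_force: 0.0
```

{"name": "carry_out", "arguments": {"moves": [255, 0, 1, -0.8, 0, 255, 0, 1, -0.8, 0, 255, 0, 1, -0.8, 0, 255, 0, 1, -0.8, 0, 255, 0, 1, -0.8, 0]}}

```text
clock: 17.73
ee_pos: [0.0184, 0.7843, 0.4811]
eef_rot: [[-1.0, 0.005, 0.01], [0.008, 0.906, 0.422], [-0.007, 0.422, -0.906]]
force: [-0.2, 0.1, 0.2]
finger_gap: 0.0
grip_force: 0.0
```

Lean is 25° and growing steadily, so a few more.

{"name": "carry_out", "arguments": {"moves": [255, 0, 1, -0.6, 0, 255, 0, 1, -0.6, 0, 255, 0, 1, -0.6, 0, 255, 0, 1, -0.6, 0, 255, 0, 1, -0.6, 0]}}

```text
clock: 18.35
ee_pos: [0.0168, 0.7926, 0.5085]
eef_rot: [[-1.0, 0.004, 0.011], [0.009, 0.876, 0.482], [-0.008, 0.482, -0.876]]
force: [-0.6, -0.4, 0.6]
finger_gap: -0.001
grip_force: 0.0
```

{"name": "carry_out", "arguments": {"moves": [255, 0, 1, -0.5, 0, 255, 0, 1, -0.5, 0, 255, 0, 1, -0.5, 0, 255, 0, 1, -0.5, 0, 255, 0, 1, -0.5, 0]}}

```text
clock: 18.98
ee_pos: [0.0155, 0.8042, 0.5344]
eef_rot: [[-1.0, 0.003, 0.012], [0.009, 0.841, 0.541], [-0.009, 0.541, -0.841]]
force: [0.6, -0.1, -0.0]
finger_gap: -0.002
grip_force: 0.0
```

{"name": "carry_out", "arguments": {"moves": [255, 0, 1, -0.5, 0, 255, 0, 1, -0.5, 0, 255, 0, 1, -0.5, 0, 255, 0, 1, -0.5, 0, 255, 0, 1, -0.5, 0]}}

```text
clock: 19.6
ee_pos: [0.0142, 0.8109, 0.5648]
eef_rot: [[-1.0, 0.002, 0.013], [0.01, 0.802, 0.598], [-0.01, 0.598, -0.802]]
force: [-0.5, 0.4, -0.5]
finger_gap: 0.002
grip_force: 0.0
```

{"name": "carry_out", "arguments": {"moves": [255, 0, 1, -0.4, 0, 255, 0, 1, -0.4, 0, 255, 0, 1, -0.4, 0, 255, 0, 1, -0.4, 0, 255, 0, 1, -0.4, 0]}}

```text
clock: 20.23
ee_pos: [0.0131, 0.821, 0.5935]
eef_rot: [[-1.0, 0.001, 0.014], [0.01, 0.758, 0.652], [-0.01, 0.653, -0.758]]
force: [-0.4, -0.6, -0.8]
finger_gap: 0.003
grip_force: 0.0
```

Run:
```python
from cell import readout, vision
from h import *
np.set_printoptions(precision=4,suppress=True)
print(readout.observe()['qpos'])
for n in('scene','top'):
  v=vision.snapshot(n); P=cloud(v); np.savez(f'pics/{n}5.npz',**v); f=v['frame'].astype(int)
  # loose/end block tops: brown incl dark holes, close; keep top pixels
  br=((f[...,0]-f[...,2]>35)&(abs(P[...,2]-.039)<.006)&(P[...,0]>.42)&(P[...,0]<.74)&(P[...,1]>0)&(P[...,1]<.06)).astype(np.uint8)
  br=cv2.morphologyEx(br,cv2.MORPH_CLOSE,np.ones((5,5)))
  k,l,st,c=cv2.connectedComponentsWithStats(br)
  for i in range(1,k):
    if st[i,4]>40:
      cs,_=cv2.findContours((l==i).astype(np.uint8),0,2); p=onplane(v,max(cs,key=cv2.contourArea).reshape(-1,2),.039)[:,:2]
      print(n,st[i],'rect',cv2.minAreaRect((p*1000).astype(np.float32)),p.min(0),p.max(0))
  h=(v['range_z']>0)&(P[...,0]>.5)&(P[...,0]<.63)&(P[...,2]>.235)&(P[...,2]<.26)&(P[...,1]<.12)&(P[...,1]>.03)
  print('handle',h.sum(),np.median(P[h],0) if h.sum() else '')
  # rail: grey pts near z .023
  q=P[(f.max(2)-f.min(2)<28)&(abs(P[...,2]-.023)<.003)&(P[...,0]>.59)&(P[...,0]<.66)&(P[...,1]>-.02)&(P[...,1]<.03)]; print('rail',len(q),np.percentile(q[:,1],[5,50,95]) if len(q) else '')
v=dict(np.load('pics/scene5.npz'));cv2.imwrite('pics/s5.png',cv2.resize(v['frame'][120:300,180:340,::-1],None,fx=3.3,fy=3.3,interpolation=cv2.INTER_CUBIC))
```

```text
[89.1833 27.0076 70.6949 92.9511 -0.2861 89.4448]
scene [254 207  26  18 243] rect ((550.55712890625, 28.01508903503418), (64.80105590820312, 42.448482513427734), 1.80802321434021) [0.5175 0.0069] [0.5835 0.0495]
scene [296 233  22  16 198] rect ((688.5117797851562, 25.31526756286621), (41.68318176269531, 43.67885971069336), 0.01498530711978674) [0.6677 0.0035] [0.7094 0.0472]
handle 200 [0.5768 0.0778 0.2449]
rail 50 [0.0011 0.0037 0.0073]
top [277 152   7  18 116] rect ((689.846435546875, 19.435611724853516), (49.217952728271484, 17.02387046813965), 1.4492127895355225) [0.665  0.0104] [0.7146 0.0283]
top [275 201   7  21 144] rect ((545.8878173828125, 21.242368698120117), (56.089385986328125, 16.769105911254883), 1.486133337020874) [0.5176 0.0121] [0.5741 0.0301]
handle 249 [0.5656 0.0814 0.246 ]
rail 39 [0.0034 0.0059 0.0083]
```

View pics/s5.png

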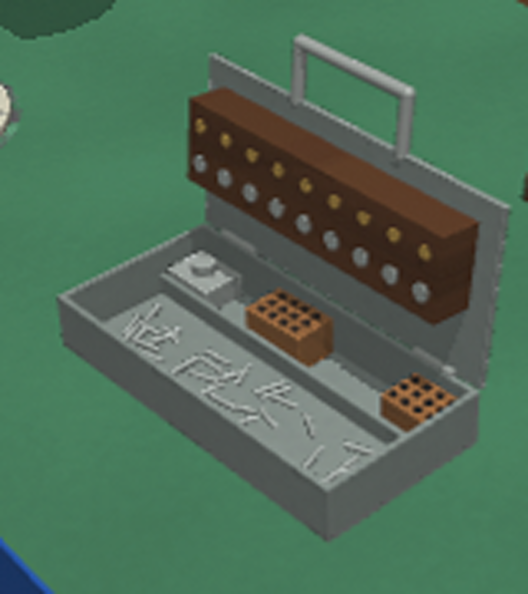

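The picture shows the lid standing open alone, the spacer near (205,270), the loose block at (290,325) and the end block at (420,400). They agree with the measured positions (rear of the loose block x≈0.517, face of the end block x≈0.667). Now I'll carry the leaned tool round to the front of the case.

{"name": "carry_out", "arguments": {"moves": [255, -0.3, -0.3, -0.16, 0, 255, -0.6, -0.6, -0.32, 0, 255, -1, -0.98, -0.52, 0, 255, -1, -0.98, -0.52, 0]}}

```text
clock: 20.82
ee_pos: [0.1339, 0.6871, 0.566]
eef_rot: [[-1.0, 0.003, 0.016], [0.013, 0.757, 0.653], [-0.01, 0.654, -0.757]]
force: [-0.6, 0.1, 0.4]
finger_gap: -0.001
grip_force: 0.0
```

{"name": "carry_out", "arguments": {"moves": [255, -0.3, -0.3, -0.16, 0, 255, -0.6, -0.6, -0.32, 0, 255, -1, -0.98, -0.52, 0, 255, -1, -0.98, -0.52, 0]}}

```text
clock: 21.32
ee_pos: [0.2533, 0.5572, 0.5373]
eef_rot: [[-1.0, 0.004, 0.017], [0.014, 0.757, 0.653], [-0.01, 0.653, -0.757]]
force: [0.7, 0.6, 0.6]
finger_gap: 0.001
grip_force: 0.0
```

Run:
```python
from cell import readout
import numpy as np; np.set_printoptions(precision=2,suppress=True)
print(readout.observe()['qpos'])
```

```text
[56.19 -9.14 21.44 84.49 20.45 63.49]
```

{"name": "carry_out", "arguments": {"moves": [255, -0.3, -0.3, -0.16, 0, 255, -0.6, -0.6, -0.32, 0, 255, -1, -0.98, -0.52, 0, 255, -1, -0.98, -0.52, 0]}}

```text
clock: 21.82
ee_pos: [0.3727, 0.4266, 0.5076]
eef_rot: [[-1.0, 0.005, 0.015], [0.014, 0.758, 0.652], [-0.008, 0.652, -0.758]]
force: [1.1, 0.5, 0.7]
finger_gap: -0.001
grip_force: 0.0
```

{"name": "carry_out", "arguments": {"moves": [255, -0.3, -0.3, -0.16, 0, 255, -0.6, -0.6, -0.32, 0, 255, -1, -0.98, -0.52, 0, 255, -1, -0.98, -0.52, 0]}}

```text
clock: 22.32
ee_pos: [0.4918, 0.296, 0.4781]
eef_rot: [[-1.0, 0.005, 0.013], [0.012, 0.758, 0.652], [-0.006, 0.652, -0.758]]
force: [-0.5, -0.5, -0.5]
finger_gap: -0.002
grip_force: 0.0
```

{"name": "carry_out", "arguments": {"moves": [255, 0, -0.35, -0.3, 0, 255, 0, -0.7, -0.6, 0, 255, 0, -0.95, -0.815, 0, 255, 0, -0.95, -0.815, 0]}}

```text
clock: 22.82
ee_pos: [0.4881, 0.1461, 0.4801]
eef_rot: [[-1.0, 0.002, 0.015], [0.011, 0.758, 0.652], [-0.01, 0.653, -0.758]]
force: [0.0, -0.1, 0.2]
finger_gap: 0.0
grip_force: 0.0
```

{"name": "carry_out", "arguments": {"moves": [255, 0, -0.35, -0.3, 0, 255, 0, -0.7, -0.6, 0, 255, 0, -0.95, -0.815, 0, 255, 0, -0.95, -0.815, 0]}}

```text
clock: 23.32
ee_pos: [0.4869, 0.0032, 0.4676]
eef_rot: [[-1.0, 0.003, 0.028], [0.02, 0.761, 0.649], [-0.02, 0.649, -0.761]]
force: [0.5, 0.5, -0.6]
finger_gap: 0.002
grip_force: 0.0
```

Run:
```python
from cell import readout
import numpy as np; np.set_printoptions(precision=2,suppress=True)
print(readout.observe()['qpos'])
```

```text
[-20.77  13.25  38.61 130.37  38.05 -25.23]
```

{"name": "carry_out", "arguments": {"moves": [255, -0.02, -0.4, 0.15, 0, 255, -0.02, -0.8, 0.3, 0, 255, -0.02, -1, 0.36, 0, 255, -0.02, -1, 0.36, 0]}}

```text
clock: 23.82
ee_pos: [0.4897, -0.0584, 0.3572]
eef_rot: [[-1.0, 0.002, 0.026], [0.018, 0.76, 0.649], [-0.019, 0.65, -0.76]]
force: [0.1, 0.3, 0.3]
finger_gap: -0.0
grip_force: 0.0
```

{"name": "carry_out", "arguments": {"moves": [255, -0.02, -0.4, 0.15, 0, 255, -0.02, -0.8, 0.3, 0, 255, -0.02, -1, 0.36, 0, 255, -0.02, -1, 0.36, 0]}}

```text
clock: 24.32
ee_pos: [0.4933, -0.1227, 0.2475]
eef_rot: [[-1.0, 0.002, 0.028], [0.019, 0.76, 0.649], [-0.02, 0.65, -0.76]]
force: [-0.4, 0.2, 0.7]
finger_gap: -0.002
grip_force: 0.0
```

Run:
```python
from cell import readout
import numpy as np; np.set_printoptions(precision=4,suppress=True)
s=readout.observe(); print(s['qpos'])
p,R=s['ee_pos'],s['eef_rot']; pre=np.array([.492,.0243,.029])-R[:,2]*.2
print(pre,R.T@(pre-p)/.12)
```

```text
[-32.3765  15.5009  15.0463 112.6489  34.2818 -38.8992]
[ 0.4864 -0.1056  0.181 ] [ 0.071  -0.2514  0.5121]
```

{"name": "carry_out", "arguments": {"moves": [255, 0.07, -0.25, 0.1, 0, 255, 0.07, -0.25, 0.51, 0, 255, 0.07, -0.25, 0.51, 0]}}

```text
clock: 24.7
ee_pos: [0.4858, -0.1037, 0.1811]
eef_rot: [[-1.0, 0.001, 0.026], [0.017, 0.76, 0.65], [-0.019, 0.65, -0.76]]
force: [-0.3, 0.2, 1.4]
finger_gap: 0.0
grip_force: 0.0
```

{"name": "carry_out", "arguments": {"moves": [255, 0, 0, 0.3, 0, 255, 0, 0, 0.6, 0, 255, 0, 0, 1, 0, 255, 0, 0, 1, 0]}}

```text
clock: 25.2
ee_pos: [0.4896, -0.0266, 0.0906]
eef_rot: [[-1.0, -0.001, 0.027], [0.017, 0.761, 0.649], [-0.021, 0.649, -0.76]]
force: [-0.3, -0.7, 0.6]
finger_gap: 0.002
grip_force: 0.0
```

Run:
```python
from cell import readout,vision
from h import *
np.set_printoptions(precision=4,suppress=True)
s=readout.observe(); print(s['qpos'],s['force'])
p,R=s['ee_pos'],s['eef_rot']; print(p,R.T@(np.array([.492,.0243,.029])-p)/.12)
v=vision.snapshot('scene');cv2.imwrite('pics/s6.png',cv2.resize(v['frame'][120:300,180:340,::-1],None,fx=3.3,fy=3.3,interpolation=cv2.INTER_CUBIC))
```

```text
[-23.6956   8.9981  -9.4419  88.8381  37.234  -29.0367] [-0.2585 -0.6758  0.5523]
[ 0.4896 -0.0266  0.0906] [-0.002 -0.011  0.666]
```

View pics/s6.png

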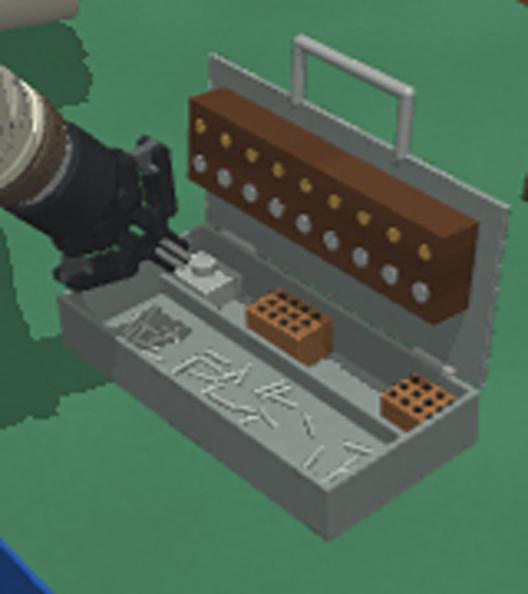

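The picture shows the leaned gripper in front of the case, fingers at about (175,250) heading under the rack, with clear space to the rack and the walls. I'm inserting the rest of the way.

{"name": "carry_out", "arguments": {"moves": [255, 0, 0, 0.2, 0, 255, 0, 0, 0.4, 0, 255, 0, 0, 0.55, 0, 255, 0, 0, 0.64, 0, 255, 0, 0, 0.64, 0]}}

```text
clock: 25.88
ee_pos: [0.4926, 0.0212, 0.0325]
eef_rot: [[-1.0, 0.0, 0.029], [0.019, 0.761, 0.648], [-0.022, 0.649, -0.761]]
force: [0.4, 0.1, -0.3]
finger_gap: 0.002
grip_force: 0.0
```

Run:
```python
from cell import readout,vision
from h import *
np.set_printoptions(precision=4,suppress=True)
s=readout.observe(); print(s['qpos'],s['force'])
p,R=s['ee_pos'],s['eef_rot']; print(p,R.T@(np.array([.506,.0243,.031])-p)/.12,R.T@np.array([.12,0,0])/.12)
v=vision.snapshot('scene');cv2.imwrite('pics/s7.png',cv2.resize(v['frame'][120:300,180:340,::-1],None,fx=3.3,fy=3.3,interpolation=cv2.INTER_CUBIC))
```

```text
[-18.6718   8.0477 -16.9185  78.333   38.5898 -22.7184] [ 0.4079  0.1446 -0.3432]
[0.4926 0.0212 0.0325] [-0.1105  0.0118  0.0297] [-0.9996  0.0001  0.0293]
```

View pics/s7.png

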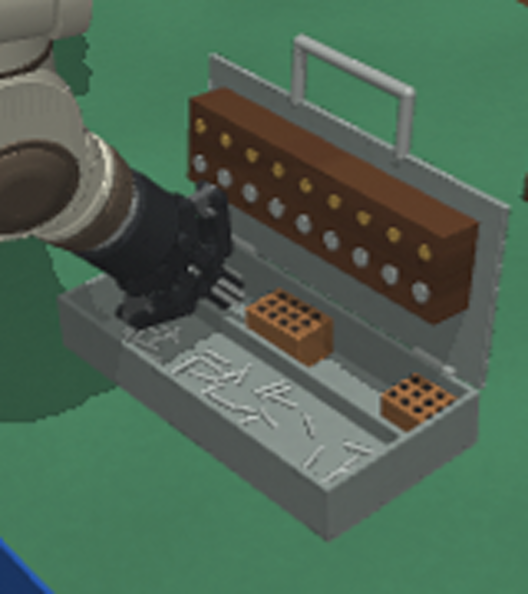

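{"name": "carry_out", "arguments": {"moves": [255, -0.04, 0.01, 0.02, 0, 255, -0.08, 0.02, 0.03, 0, 255, -0.12, 0.02, 0.03, 0, 255, -0.16, 0.02, 0.03, 0, 255, -0.2, 0.02, 0.035, 0, 255, -0.24, 0.02, 0.035, 0, 255, -0.28, 0.02, 0.035, 0, 255, -0.32, 0.02, 0.04, 0, 255, -0.36, 0.02, 0.04, 0, 255, -0.4, 0.02, 0.04, 0]}}

```text
clock: 27.18
ee_pos: [0.5404, 0.0255, 0.0302]
eef_rot: [[-1.0, 0.001, 0.028], [0.019, 0.761, 0.649], [-0.021, 0.649, -0.761]]
force: [-1.3, -0.8, -0.9]
finger_gap: 0.003
grip_force: 0.6
```

{"name": "carry_out", "arguments": {"moves": [255, -0.04, 0, 0, 0, 255, -0.08, 0, 0, 0, 255, -0.12, 0, 0.005, 0, 255, -0.16, 0, 0.01, 0, 255, -0.2, 0, 0.01, 0, 255, -0.24, 0, 0.01, 0, 255, -0.27, 0, 0.01, 0, 255, -0.3, 0, 0.01, 0, 255, -0.32, 0, 0.01, 0, 255, -0.34, 0, 0.01, 0]}}

```text
clock: 28.42
ee_pos: [0.581, 0.0255, 0.0301]
eef_rot: [[-1.0, 0.001, 0.028], [0.019, 0.761, 0.649], [-0.021, 0.649, -0.76]]
force: [-0.7, -0.2, -2.0]
finger_gap: -0.001
grip_force: 0.5
```

```bash
cat > m.py <<'E'
from cell import readout,vision
from h import *
np.set_printoptions(precision=4,suppress=True)
s=readout.observe(); print(s['clock'],s['ee_pos'],s['force'])
for n in('scene','top'):
  v=vision.snapshot(n); P=cloud(v); f=v['frame'].astype(int)
  br=((f[...,0]-f[...,2]>35)&(abs(P[...,2]-.039)<.006)&(P[...,0]>.42)&(P[...,0]<.74)&(P[...,1]>0)&(P[...,1]<.06)).astype(np.uint8)
  br=cv2.morphologyEx(br,cv2.MORPH_CLOSE,np.ones((3,3)))
  k,l,st,c=cv2.connectedComponentsWithStats(br)
  for i in range(1,k):
    if st[i,4]>20:
      cs,_=cv2.findContours((l==i).astype(np.uint8),0,2); p=onplane(v,max(cs,key=cv2.contourArea).reshape(-1,2),.039)[:,:2]
      print(n,st[i],'rect',cv2.minAreaRect((p*1000).astype(np.float32)),p.min(0),p.max(0))
  if n=='scene': img=v['frame'][120:300,180:340,::-1].copy()
E
python3 m.py
```

```text
28.425 [0.581  0.0255 0.0301] [-0.6889 -0.1967 -1.9654]
scene [275 220  43  29 481] rect ((651.6590576171875, 27.488847732543945), (44.870487213134766, 116.50276947021484), 87.8299560546875) [0.5935 0.0039] [0.7094 0.0502]
top [277 152   7  17 115] rect ((691.2819213867188, 19.471925735473633), (46.34623718261719, 17.02387046813965), 1.449212670326233) [0.6679 0.0104] [0.7146 0.0283]
top [276 174   6  21 107] rect ((622.2595825195312, 21.878232955932617), (57.04463577270508, 14.079666137695312), 1.4855290651321411) [0.5936 0.0145] [0.6509 0.0292]
```

{"name": "carry_out", "arguments": {"moves": [255, -0.02, 0, 0, 0, 255, -0.04, 0, 0, 0, 255, -0.055, 0, 0, 0, 255, -0.07, 0, 0, 0, 255, -0.08, 0, 0, 0, 255, -0.09, 0, 0, 0, 255, -0.1, 0, 0, 0, 255, -0.105, 0, 0, 0, 255, -0.11, 0, 0, 0, 255, -0.11, 0, 0, 0]}}

```text
clock: 29.78
ee_pos: [0.5941, 0.0252, 0.0305]
eef_rot: [[-1.0, 0.001, 0.029], [0.019, 0.761, 0.649], [-0.021, 0.649, -0.76]]
force: [-0.2, 0.2, 0.2]
finger_gap: 0.0
grip_force: 0.3
```

{"name": "carry_out", "arguments": {"moves": [255, -0.006, 0, 0, 0, 255, -0.012, 0, 0, 0, 255, -0.015, 0, 0, 0, 255, -0.018, 0, 0, 0, 255, -0.018, 0, 0, 0]}}

```text
clock: 30.4
ee_pos: [0.5953, 0.0255, 0.0304]
eef_rot: [[-1.0, 0.002, 0.027], [0.019, 0.76, 0.649], [-0.019, 0.65, -0.76]]
force: [-7.6, 0.7, 1.1]
finger_gap: 0.004
grip_force: 3.7
```

{"name": "carry_out", "arguments": {"moves": [255, -0.004, 0, 0, 0, 255, -0.008, 0, 0, 0, 255, -0.008, 0, 0, 0, 255, -0.008, 0, 0, 0]}}

```text
clock: 30.9
ee_pos: [0.5955, 0.0257, 0.0304]
eef_rot: [[-1.0, 0.004, 0.025], [0.019, 0.76, 0.65], [-0.017, 0.65, -0.76]]
force: [-12.1, 0.5, 3.5]
finger_gap: -0.002
grip_force: 6.2
```

```bash
cat >> m.py <<'E'
cv2.imwrite('pics/s8.png',cv2.resize(img,None,fx=3.3,fy=3.3,interpolation=cv2.INTER_CUBIC))
E
python3 m.py
```

```text
30.9 [0.5955 0.0257 0.0304] [-12.0899   0.5356   3.5268]
scene [279 222  40  27 461] rect ((658.8258666992188, 26.74370002746582), (45.83452606201172, 101.17662048339844), 89.77957916259766) [0.6083 0.0037] [0.7094 0.0497]
top [276 152   8  38 220] rect ((661.2518310546875, 19.652618408203125), (18.358659744262695, 107.00331115722656), 89.22472381591797) [0.6078 0.0104] [0.7146 0.0292]
```

View pics/s8.png

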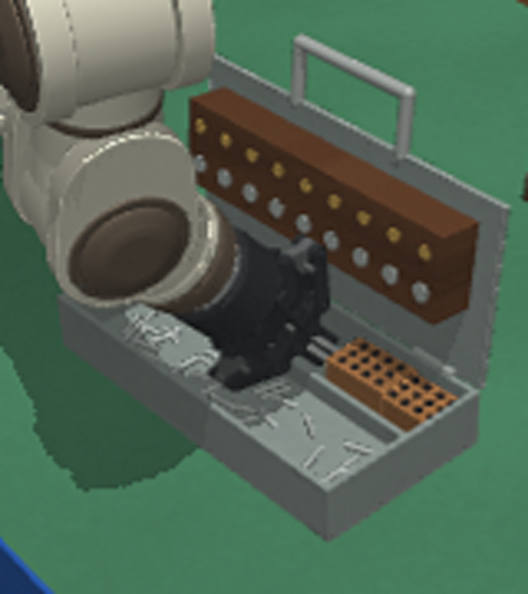

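The two blocks now meet at about (385,390), rows aligned, with 12 N contact. I'm backing off in −x and then out along the tool axis.

{"name": "carry_out", "arguments": {"moves": [255, 0.01, 0, 0, 0, 255, 0.04, 0, 0, 0, 255, 0.1, 0, 0, 0, 255, 0.1, 0, -0.1, 0, 255, 0.1, 0, -0.4, 0, 255, 0.1, 0, -0.7, 0, 255, 0.1, 0, -1, 0, 255, 0.1, 0, -1, 0]}}

```text
clock: 32.0
ee_pos: [0.5829, -0.0546, 0.1241]
eef_rot: [[-0.999, 0.0, 0.033], [0.022, 0.762, 0.648], [-0.025, 0.648, -0.761]]
force: [-0.2, -0.2, 0.0]
finger_gap: -0.004
grip_force: 0.0
```

{"name": "carry_out", "arguments": {"moves": [255, 0, 0, -0.4, 0, 255, 0, 0, -0.8, 0, 255, 0, 0, -0.8, 0, 255, 0, 0, -0.8, 0]}}

```text
clock: 32.5
ee_pos: [0.579, -0.1144, 0.1936]
eef_rot: [[-1.0, 0.002, 0.028], [0.019, 0.76, 0.649], [-0.02, 0.649, -0.76]]
force: [-0.3, -0.1, -0.4]
finger_gap: -0.004
grip_force: 0.0
```

```bash
sed -i 's/s8.png/s9.png/' m.py; python3 m.py
```

```text
32.5 [ 0.579  -0.1144  0.1936] [-0.2939 -0.0719 -0.4251]
scene [279 222  40  27 462] rect ((658.4856567382812, 26.77819061279297), (44.033302307128906, 102.59295654296875), 88.28903198242188) [0.6078 0.0035] [0.7094 0.049 ]
top [276 152   8  38 239] rect ((661.1972045898438, 19.653358459472656), (18.358659744262695, 107.11257934570312), 89.22472381591797) [0.6078 0.0104] [0.7146 0.0292]
```

View pics/s9.png

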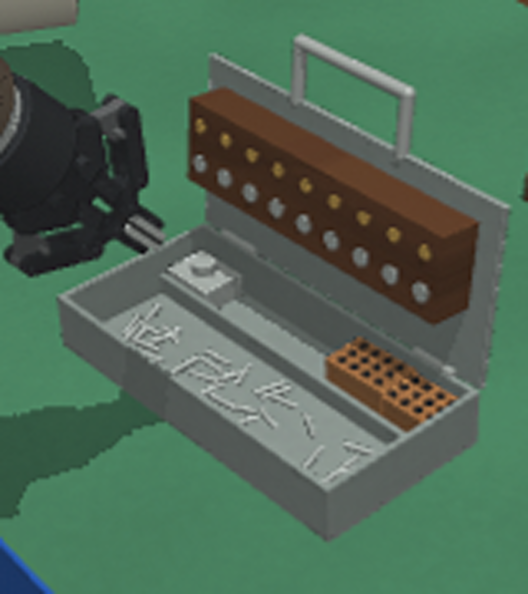

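The picture shows the lid still open, the two blocks flush at (385,390), the spacer still at (205,275), and the robot touching nothing. I'm handing in.

```bash
python3 -c "
from cell import r; print(r.sign_off())"
```

```text
the job is handed in; nothing more can be done
None
```

The job is handed in at 32.5 s: the lid leans open on its stop and the loose block sits flush against the end block, with the end block, spacer and bench things left alone and the arm clear.

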